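Hold the turntable's brake released with the splined key

TASK

Fold the yellow guard of the grey turntable up until it stands upright and leave it standing there, then take the orange-handled splined key out of its stand, turn it until its four splines mesh with the slots of the turntable's hub and slide it fully home, flange down on the hub, against the brass spring plunger. Finish with the key still gripped and pressed fully home: do not let go. Leave the studs, mallet, cap and gauge block where they are.

Things in the scene. Friction and masses are not known exactly. Their poses are not given: they have to be found in the camera images.
- unit: The turntable's fixed base, a grey slab 210 mm (x) by 270 mm (y), 25 mm thick. Origin: centre of its underside, on the turntable's axis. Two posts carry the guard's hinge on its +y side.
- guard_hinge (a point): Fixed point at the middle of the guard's level hinge line, 85 mm above the counter. Its frame is that of the base: x along the hinge line, y level and pointing away from the hub, z up. The hub's axis lies 110 mm from the hinge line in -y.
- guard (a joint): Angle of the yellow guard about the hinge line (rad): 0 = level over the hub, 1.571 = upright, range 0 to 2.4; starts between 0 and 0.5. Stiff hinge (0.5 N m): it stays where it is left. Sheet 120 mm wide, 4 mm thick, from 12 to 140 mm out from the hinge line. At angle a the bail's bar is 185 mm x cos(a) from the hinge line in guard_hinge's -y, and 185 mm x sin(a) above it.
- guard_bar (a point): Middle of the black round grip bar of the guard's bail handle: 12 mm thick, 90 mm long, parallel to the hinge line, 185 mm out from it, on two 8 mm end rods. Between bar and sheet is an opening 39 mm by 82 mm, room for a finger. Pinched across from above, it can turn between the fingers as the guard swings.
- turntable: Aluminium disc 170 mm across, its top 40 mm above the counter, with the steel hub standing in its middle. Origin: on its axis, 25 mm above the counter. Dark grooves in the disc are in line with the hub's slots. It turns stiffly (about 0.6 N m) and stays where it is left.
- hub_mouth (a point): Centre of the hub's top face on the turntable's axis, 70 mm above the counter. The hub is a steel castellated ring, 42 mm across, 30 mm tall, with four jaws; between them two crossing slots, each 12 mm wide, run along x and y of this frame (z up; it turns with the table), open at the top and 30 mm deep.
- plunger (a joint): How far the brass spring plunger in the middle of the hub is pressed down (m): 0 = up, its top 12 mm below the hub's top face; 0.010 with the key fully home. Pressing it takes 5 N at the start and about 10 N with the key home, more than the key's weight, so the key is pushed back up if not pressed.
- key: Splined key, 0.3 kg, 80 mm tall, upright. Origin: centre of the stem's lower end; z up the key. Stem (0 to 22 mm): a cross of two blades, 34 x 8 mm, along its x and y, lowest 4 mm V-pointed; flange 52 mm across to 28 mm; neck to 38 mm; orange handle block to 80 mm, 42 mm along x, 26 mm along y (pinch along y). Meshes in any quarter turn; home, the flange sits on the hub, origin 22 mm below hub_mouth.
- key_stand: Fixed grey plastic block on the counter, 64 mm square, 30 mm tall, with a 42 mm square well; the key hangs in its middle by its flange. Origin: centre of its underside.
- stud0: Dull grey stud bolt standing upright, 36 mm across, 110 mm tall. Origin: centre of its foot. A bystander.
- stud1: As stud0.
- stud2: As stud0.
- mallet: Copper-faced mallet lying flat: head 86 mm long along y, 40 mm across; wooden handle 200 mm long towards -x. Origin: under the head's centre. A bystander.
- cap: Red plastic thread protector cap, 44 mm across, 38 mm tall, mouth up. Origin: centre of its underside. A bystander.
- gauge: Blue feeler gauge block with polished edges, 70 x 22 x 16 mm. Origin: centre of its underside. A bystander.
Mind the look-alikes: they are no part of the job. Of the things shaped like the key, the bare steel one is meant.

How it is judged:
On the way, in this order (a step that is already met when the one before it is completed fails the run):
1. the guard is folded upright (value of joint guard between 1.4 and 1.74 rad), for 0.3 s.
2. the key's splines have entered the hub's slots (all of step 1 and z of key in the frame of hub_mouth below -0.008 m and horizontal distance between key and hub_mouth below 0.005 m), for 0.1 s.
At the end, for the whole second after the job is handed in: The key stands upright (within 0.12 rad) in the hub with its stem's end at least 19 mm below the hub's top face (22 mm is fully home), within 4 mm of the axis, and at rest; the plunger is pressed at least 6.5 mm; the fingers hold the key; the guard stands between 1.40 and 1.74 rad (all of step 1 and z of key in the frame of hub_mouth below -0.019 m and horizontal distance between key and hub_mouth below 0.004 m and value of joint plunger above 0.0065 m and angle between key's own z axis and vertical below 0.12 rad and contact force between the fingers and key above 2 N and linear speed of key below 0.03 m/s); the arm keeps its last pose, push and grip.
It fails at once if a stud, the mallet, the cap or the gauge block is moved more than 30 mm or a stud is tipped (distance of any of stud0, stud1, stud2, mallet, cap, gauge from where it was at the start of the episode above 0.03 m or angle between any of stud0, stud1, stud2's own z axis and vertical above 0.5 rad).
It also fails if it takes over 64 s, if anything falls off the work surface, if the arm or the gripper's body presses on something with over 40 N, if the wrist force passes 120 N, or if a joint passes its speed limit or range.

ROBOT

A 6-joint arm with a two-finger parallel gripper is mounted at the origin on the work surface. World frame = base frame: x ahead of the robot, y to its left, z up, the work surface at z = 0. Lengths are in m, angles in rad, forces in N, time in s.
With the tool pointing down it reaches from about 0.325 to 0.775 m from the base axis. Payload 5.5 kg.
Tool frame: the origin (TCP) lies between the finger pads; the fingertips stand 17 mm ahead of it and the grasp point (between the pads) lies 2 mm behind it (ctrl.tcp_to_tips is the distance from the TCP to the fingertips, in m); y points along the fingers, z is the direction in which the jaws open and shut, and the axes are right-handed (so a half turn about y gives the same grasp; the last joint's range is limited). The gripper opens to 85 mm and grips with 20 to 120 N. Pads are 22 mm wide; open, the fingers measure 114 mm over their backs; the gripper's body (76 mm by 85 mm) begins 54 mm behind the grasp point. The pads swing forward as they close: fully open they stand 13 mm farther back than shut.
Start: joints at [1.066, 0.091, 1.231, -0, 1.82, -0.057], TCP at [0.26, 0.541, 0.248] pointing down, gripper open.
Joint ranges: [-2.87, 2.87], [-0.86, 2.18], [0.17, 2.46], [-1.51, 4.65], [0.06, 2.69], [-2.65, 2.65]. Speed limits (rad/s): [2.57, 2.57, 3.01, 3.14, 3.14, 3.14].

INTERFACE

Orientations are given as a unit quaternion [w, x, y, z].
In Python, from bench import monitor, viewer, ctrl gives the robot as it stands. The module is installed in compiled form; this text tells all that it offers.
- The arm moves only by the tool apply_moves, never from a script. Its argument "motion" is a list of rows, each a list of 4 numbers: the shift along the tool's x, y, z in cm, then the turn about the tool's y in degrees. A call has 1 to 12 rows; each row shifts and turns the commanded pose from where the row before left it, along the tool's axes as they then stand; what a row does not reach is not made up. A row lasts 1/8 s, in which the tool goes at most 62.5 mm and 10.7 degrees, less where a joint would pass 70% of its speed; a pose out of reach is approached as far as the arm can. A call with a gripper value outside its range is refused whole. "grip" is the opening, from 0 (shut) to 1 (fully open), set as the call begins (left out, the last holds). The fingers move at their own pace and stop on an object; "newtons" is the grip in N (left out, the last holds). Time passes only in rows, so rows that do not move let the fingers close. It gives the time, the measured TCP pose, the force and the opening at its end, in the units of the state.
- monitor.read_state(): the state, without advancing time (a new reading comes with each control period).
- viewer.camera(name): name is "side" or "top" or "wrist"; returns (picture, depth): 420x560x3 uint8, red, green, blue; 420x560 float32, m along the optical axis (not along the pixel's ray), 0 where there is no reading.
- viewer.camera_params(name): a dict with "mtx" (3x3 intrinsics, pixels), "R" (3x3) and "t" (3): a world point X has camera coordinates R X + t. Camera axes: x right, y down, z forward; pixel columns grow to the right and rows downward; lengths in m; the calibration is good to about 2 mm. A picture is of the moment at which its call begins: read the wrist's pose just before it. camera_params takes no time and is no camera call; for the wrist camera it gives the pose at the moment of the call.
- ctrl.finish_job(): hands the job in, once; it reports no verdict.
The state is a dict: "time": time; "qpos": joint angles; "joint_vel": joint speeds; "joint_efforts": joint torques, N m; "tcp_pos": TCP position; "orientation": TCP orientation; "ft_force": force on the tool from outside, world axes, zero at the start; "ft_torque": the same for the moment, N m; "gripper_width": opening from 0.0 (shut) to 1.0 (fully open).
Only numpy, scipy, OpenCV 4.12 (cv2) and the standard library are available. Lean on these libraries where they do the work, as an engineer would, in place of code of your own. Each camera call takes 0.05 s, during which the arm holds its last target.

## Working session

There is one attempt and no reset: what is moved stays moved. The work goes in short steps, Python scripts to look and compute and a tool call to move; the robot and the scene stay as the last step left them, time stands still between calls to the robot, and variables do not carry over. Pictures are saved under pics/ and viewed, and the job is handed in when it is done.

Besides the shell and the picture viewer there is one more tool, called after "Emit:" as name(argument=value, ...) on one line, values as JSON. apply_moves: Moves the arm, as the interface text tells. Its arguments: {"type":"object","properties":{"motion":{"type":"array","items":{"type":"array","items":{"type":"number"}}},"grip":{"type":"number"},"newtons":{"type":"number"}},"required":["motion"]}

```bash
mkdir -p pics
cat > h.py <<'E'
import numpy as np, cv2
from bench import monitor, viewer, ctrl
def snap(n,f):
    p=viewer.camera_params(n); im,d=viewer.camera(n)
    cv2.imwrite('pics/'+f+'.png',im[:,:,::-1]); np.savez('pics/'+f+'.npz',im=im,d=d,**p)
    return im,d,p
def load(f):
    z=np.load('pics/'+f+'.npz'); return z['im'],z['d'],{k:z[k] for k in('mtx','R','t')}
def ray(p,u,v):
    d=p['R'].T@np.linalg.inv(p['mtx'])@np.array([u,v,1.]); o=-p['R'].T@p['t']; return o,d
def onz(p,u,v,z):
    o,d=ray(p,u,v); return o+d*(z-o[2])/d[2]
def cloud(d,p):
    v,u=np.mgrid[:d.shape[0],:d.shape[1]]
    r=np.stack([u,v,np.ones_like(u)],-1)@np.linalg.inv(p['mtx']).T*d[...,None]
    return (r-p['t'])@p['R']
E
python3 - <<'E'
from h import *
for n in('side','top','wrist'):
    im,d,p=snap(n,n+'0'); print(n,p['mtx'].tolist(),(-p['R'].T@p['t']).round(3),p['R'][2].round(2),(d>0).mean())
s=monitor.read_state(); print(s)
print(ctrl.tcp_to_tips)
E
```

```text
side [[440.65384259608317, 0.0, 281.63493351629927], [0.0, 440.65384259608317, 208.15698885957275], [0.0, 0.0, 1.0]] [ 0.28  -0.868  1.067] [ 0.24  0.62 -0.74] 0.9960034013605442
top [[421.53299970515656, 0.0, 279.1566399267464], [0.0, 421.53299970515656, 214.28558247869634], [0.0, 0.0, 1.0]] [ 0.467 -0.044  1.249] [ 0.12  0.01 -0.99] 0.9960841836734694
wrist [[308.99944264556547, 0.0, 276.113422526868], [0.0, 308.99944264556547, 211.07221631912338], [0.0, 0.0, 1.0]] [0.184 0.578 0.372] [ 0.29 -0.14 -0.95] 0.9959948979591837
{'time': 0.15, 'qpos': array([ 1.06629446e+00,  9.17141259e-02,  1.23160722e+00, -1.43997110e-05,
        1.81979132e+00, -5.67389658e-02]), 'joint_vel': array([-1.99957464e-03, -2.27405776e-03, -2.73735051e-03, -4.58722342e-05,
       -7.70216080e-05, -9.13884444e-04]), 'joint_efforts': array([ 2.55478095e-03, -4.59372497e+01, -4.18524706e+01,  6.15421868e-05,
        9.60529607e-03,  2.66990457e-05]), 'tcp_pos': array([0.25970866, 0.54067829, 0.24739486]), 'orientation': array([-0.68894133,  0.68997683, -0.15713419,  0.156846  ]), 'ft_force': array([ 0.27174631, -0.33015413,  0.22445737]), 'ft_torque': array([0.00636743, 0.03844881, 0.01376257]), 'gripper_width': 0.9996517979949363}
0.017
```

View pics/side0.png

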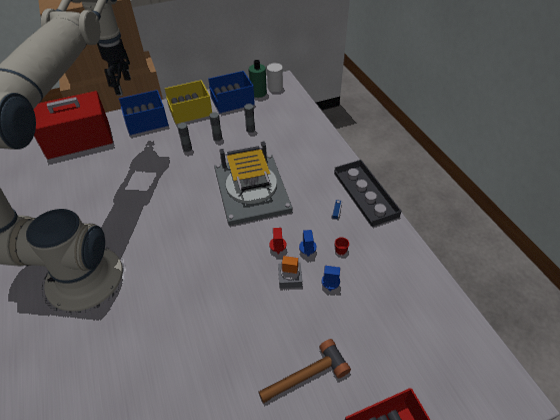

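View pics/top0.png

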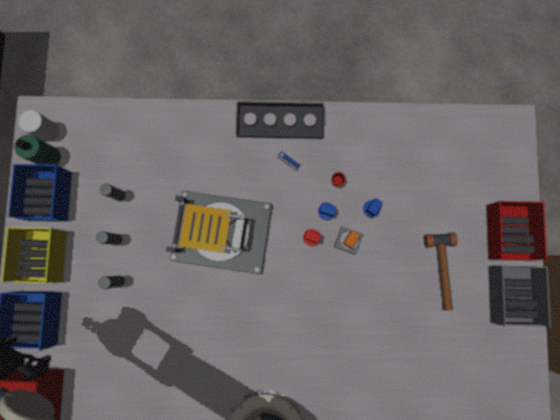

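View pics/wrist0.png

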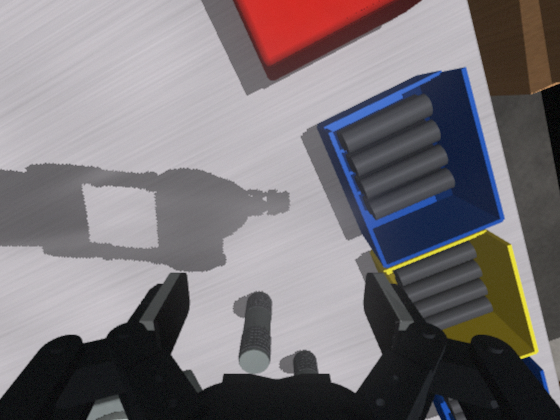

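Run:
```python
from h import *
im,d,p=load('top0'); a=cv2.resize(im[170:290,150:410],None,fx=3,fy=3,interpolation=2)
cv2.imwrite('pics/t0z.png',a[:,:,::-1])
im2,d2,p2=load('side0'); b=cv2.resize(im2[120:300,190:390],None,fx=3,fy=3,interpolation=2)
cv2.imwrite('pics/s0z.png',b[:,:,::-1])
for n in('top0','side0'):
    im,d,p=load(n); P=cloud(d,p); hsv=cv2.cvtColor(im,cv2.COLOR_RGB2HSV)
    near=(P[...,1]<0.35)&(P[...,1]>-.5)&(P[...,0]>.3)&(P[...,0]<.75)
    for nm,lo,hi in(('yellow',(18,150,80),(32,255,255)),('orange',(5,150,80),(16,255,255))):
        m=cv2.inRange(hsv,lo,hi)>0; m&=near&(P[...,2]>.02)
        k,l,st,c=cv2.connectedComponentsWithStats(m.astype(np.uint8))
        for i in range(1,k):
            if st[i,4]<25: continue
            q=P[l==i]; print(n,nm,st[i],c[i].round(1),q.min(0).round(3),q.max(0).round(3),np.median(q,0).round(3))
```

```text
top0 yellow [ 180  203   50   49 1437] [204.1 227.9] [ 0.467 -0.044  0.051] [0.639 0.246 1.249] [0.565 0.18  0.089]
top0 orange [344 231  15  16 133] [351.3 238.8] [ 0.525 -0.245  0.076] [ 0.566 -0.208  0.094] [ 0.544 -0.226  0.088]
side0 yellow [227 150  43  31 768] [247.5 164.3] [0.501 0.11  0.026] [0.647 0.253 0.098] [0.566 0.178 0.09 ]
side0 orange [282 256  16  17 182] [289.5 263.3] [ 0.523 -0.253  0.053] [ 0.568 -0.208  0.093] [ 0.544 -0.234  0.087]
side0 orange [321 341   9  10  31] [323.8 345.7] [ 0.533 -0.471  0.027] [ 0.551 -0.454  0.043] [ 0.539 -0.463  0.036]
side0 orange [287 357  44  22 109] [313.3 365.4] [ 0.427 -0.5    0.028] [ 0.54  -0.489  0.037] [ 0.502 -0.497  0.032]
```

View pics/t0z.png

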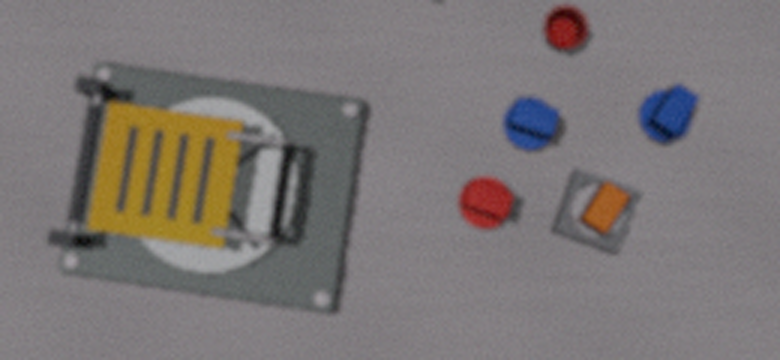

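View pics/s0z.png

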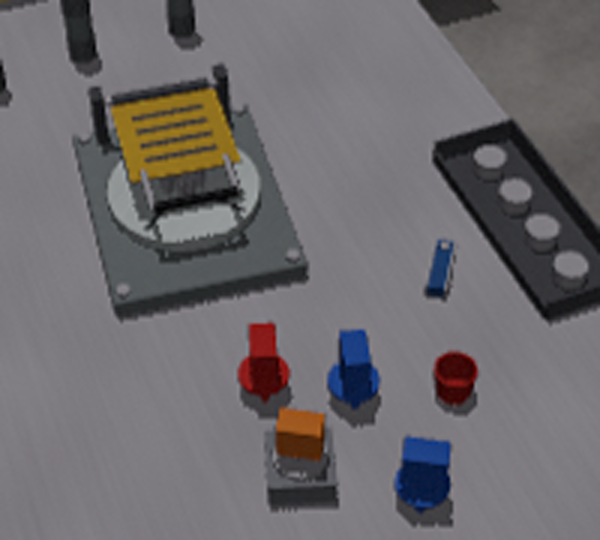

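Run:
```python
from h import *
for n in('top0','side0'):
    im,d,p=load(n); P=cloud(d,p); 
    reg=(P[...,0]>.38)&(P[...,0]<.72)&(P[...,1]>-.02)&(P[...,1]<.34)
    g=reg&(abs(P[...,2])<.008); print(n,'counter z',np.median(P[...,2][g]),P[...,2][g].std())
    m=reg&(P[...,2]>.016)&(P[...,2]<.034)
    m=cv2.morphologyEx(m.astype(np.uint8),cv2.MORPH_OPEN,np.ones((2,2)))>0
    q=P[m]; r=cv2.minAreaRect(q[:,:2].astype(np.float32)*1000); print('slab',r,np.median(q[:,2]),len(q))
    m=reg&(P[...,2]>.034)&(P[...,2]<.046); q=P[m]; print('disc',np.median(q,0))
    hsv=cv2.cvtColor(im,cv2.COLOR_RGB2HSV)
    m=reg&(cv2.inRange(hsv,(18,150,80),(32,255,255))>0)&(P[...,2]>.06)&(P[...,2]<.2)
    m=cv2.erode(m.astype(np.uint8),np.ones((3,3)))>0
    q=P[m]; c=np.linalg.lstsq(np.c_[q[:,:2]-q[:,:2].mean(0),np.ones(len(q))],q[:,2],rcond=None)[0]; print('sheet',q.mean(0),c, len(q)); r=cv2.minAreaRect(q[:,:2].astype(np.float32)*1000);print(r)
    m=reg&(P[...,2]>.1)&(P[...,2]<.2); 
    print('high',P[m].round(3)[:40:4].tolist(), m.sum())
    # bar
    m=reg&(im.max(2)<60)&(P[...,2]>.075); q=P[m]; print(len(q)); 
    ys=np.argwhere(m); print(np.c_[ys,(q*1000).round()].astype(int)[::max(1,len(q)//40)].tolist())
```

```text
top0 counter z -0.0002769407666690239 0.002454856836178789
slab ((554.6986083984375, 113.40257263183594), (333.4291076660156, 210.81419372558594), 82.98004150390625) 0.024685314602955977 3016
disc [0.54835207 0.11115562 0.03971116]
sheet [0.56671555 0.18146748 0.08895313] [-0.00584931 -0.03448161  0.08895313] 870
((565.7596435546875, 178.57972717285156), (119.57598114013672, 111.18560791015625), 82.02147674560547)
high [[0.589, 0.067, 0.101]] 3
167
[[198, 183, 647, 242, 94], [199, 184, 645, 240, 90], [200, 183, 641, 241, 95], [206, 181, 625, 247, 90], [207, 182, 623, 245, 89], [209, 180, 616, 249, 94], [211, 182, 611, 244, 90], [213, 181, 605, 246, 92], [216, 180, 597, 248, 92], [218, 180, 592, 249, 87], [219, 245, 592, 67, 99], [220, 179, 586, 251, 91], [220, 247, 589, 62, 95], [221, 246, 586, 64, 96], [222, 180, 580, 247, 91], [223, 179, 577, 250, 93], [224, 179, 575, 250, 91], [224, 246, 578, 64, 96], [225, 245, 575, 67, 95], [227, 177, 566, 255, 91], [227, 245, 570, 66, 99], [228, 245, 567, 67, 93], [230, 177, 558, 255, 92], [231, 243, 559, 71, 97], [232, 243, 556, 71, 97], [233,
[... 1281 characters left out ...]
, 506, 264, 94], [152, 234, 546, 257, 86], [152, 240, 564, 247, 88], [153, 228, 524, 253, 92], [153, 234, 543, 247, 91], [154, 228, 524, 257, 85], [155, 224, 510, 258, 84], [157, 221, 500, 262, 75], [163, 238, 539, 193, 92], [170, 253, 574, 144, 90], [183, 263, 581, 69, 97], [184, 258, 565, 69, 98], [184, 264, 583, 64, 96], [185, 253, 549, 73, 97], [185, 259, 567, 66, 95], [185, 265, 585, 61, 93], [186, 248, 534, 76, 95], [186, 254, 551, 67, 96], [186, 260, 568, 60, 97], [186, 266, 588, 61, 88], [187, 247, 530, 74, 94], [187, 253, 546, 65, 96], [187, 259, 565, 62, 91], [188, 244, 519, 69, 98], [188, 250, 538, 69, 91], [188, 256, 556, 65, 88], [189, 246, 524, 66, 95], [190, 241, 509, 71, 92]]
```

Run:
```python
from h import *
from scipy.spatial.transform import Rotation as Ro
for n in('top0','side0'):
    im,d,p=load(n); P=cloud(d,p)
    m=(P[...,0]>.45)&(P[...,0]<.65)&(P[...,1]>.04)&(P[...,1]<.1)&(P[...,2]>.075)&(P[...,2]<.12)&(im.max(2)<75)
    q=P[m]; r=cv2.minAreaRect(q[:,:2].astype(np.float32)*1000); print(n,r,len(q),q[:,2].mean(),q.mean(0))
    vv,uu=np.nonzero(m); w=np.array([onz(p,u,v,.094) for u,v in zip(uu,vv)]); print(cv2.minAreaRect(w[:,:2].astype(np.float32)*1000), w.mean(0), np.polyfit(w[:,0],w[:,1],1))
# slab outline in the top view by colour difference
im,d,p=load('top0'); print(im[280-0,200],im[258,240],im[285,240],im[265,215], im[240,320])
lab=cv2.cvtColor(im,cv2.COLOR_RGB2LAB).astype(int); print(lab[258,240],lab[285,240],lab[240,290],lab[200,262])
s=monitor.read_state(); o=s['orientation']; R=Ro.from_quat([*o[1:],o[0]]).as_matrix(); print(R.round(3))
p=viewer.camera_params('wrist'); c=-p['R'].T@p['t']; print('cam in tool',R.T@(c-s['tcp_pos']), 'camR in tool', (R.T@p['R'].T).round(3))
```

```text
top0 ((549.9092407226562, 69.95718383789062), (11.412039756774902, 91.77220916748047), 82.3148193359375) 100 0.0962204684964024 [0.55123072 0.06929934 0.09622047]
((549.8287963867188, 68.93388366699219), (11.34449577331543, 92.0539321899414), 83.7933349609375) [0.55140007 0.06951679 0.094     ] [-0.12326125  0.13748305]
side0 ((555.6637573242188, 70.74610900878906), (93.28472900390625, 41.13616180419922), 8.963994026184082) 114 0.09475091452107107 [0.55295017 0.06669824 0.09475091]
((553.0714721679688, 70.17582702636719), (92.8171157836914, 38.1428337097168), 6.197259902954102) [0.55316499 0.06742791 0.094     ] [-0.10020188  0.12285608]
[131 126 129] [101 105 104] [131 128 132] [100 104 103] [82 55 54]
[112 126 128] [138 130 126] [136 129 128] [129 131 126]
[[ 0.901 -0.001  0.433]
 [-0.433 -0.001  0.901]
 [-0.    -1.    -0.002]]
cam in tool [-0.08392777 -0.12501173  0.00080146] camR in tool [[-0.     0.945  0.327]
 [ 0.001 -0.327  0.945]
 [ 1.     0.    -0.   ]]
```

Emit:
apply_moves(motion=[[0,0,0,-9.35],[0,0,0,-9.35],[3.47,0.3,-4.33,0],[3.47,0.3,-4.33,0],[3.47,0.3,-4.33,0],[3.47,0.3,-4.33,0],[3.47,0.3,-4.33,0],[3.47,0.3,-4.33,0],[3.47,0.3,-4.33,0],[3.47,0.3,-4.33,0],[3.47,0.3,-4.33,0],[3.47,0.3,-4.33,0]], grip=0.41, newtons=40)

```text
time: 1.65
tcp_pos: [0.5524, 0.0673, 0.2179]
orientation: [0.706, -0.706, 0.043, -0.043]
ft_force: [0.1, 0.1, 0.3]
gripper_width: 0.414
```

Emit:
apply_moves(motion=[[0,0,0,0],[0,0,0,0]])

```text
time: 1.9
tcp_pos: [0.5515, 0.0692, 0.2179]
orientation: [0.706, -0.706, 0.043, -0.043]
ft_force: [0.5, 0.4, 0.4]
gripper_width: 0.409
```

```bash
cat >> h.py <<'E'
from scipy.spatial.transform import Rotation as Ro
def st():
    s=monitor.read_state(); o=s['orientation']; R=Ro.from_quat([*o[1:],o[0]]).as_matrix()
    return s,R,np.degrees(np.arctan2(R[1,2],R[0,2]))
E
python3 - <<'E'
from h import *
s,R,y=st(); print(s['time'],s['tcp_pos'],y,s['gripper_width'],s['qpos']); snap('wrist','w1')
E
```

```text
1.9 [0.5515329  0.06920579 0.21793162] 83.01396108586178 0.40935366400690276 [ 6.32953049e-02 -3.11268699e-02  1.40894044e+00  5.70060580e-04
  1.76475076e+00 -1.38546224e+00]
```

View pics/w1.png

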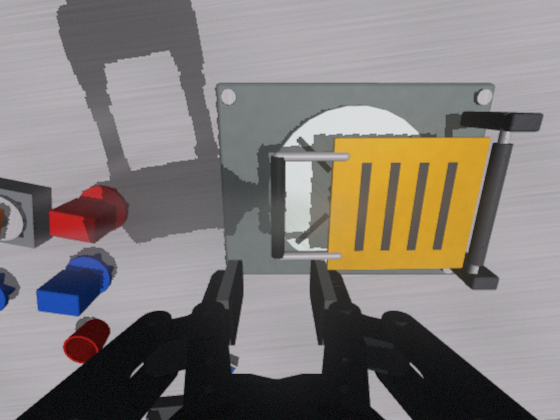

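Run:
```python
from h import *
im,d,p=load('w1'); P=cloud(d,p)
for u,v in((278,160),(278,207),(278,255),(340,138),(488,138),(330,268),(472,270)): print(u,v,onz(p,u,v,.094).round(4),P[v,u].round(4))
# slab corners
for c in((217,84),(494,84),(226,273)): print(onz(p,*c,.025).round(4))
```

```text
278 160 [0.5107 0.0763 0.094 ] [0.5104 0.0763 0.0962]
278 207 [0.5504 0.0715 0.094 ] [0.5495 0.0716 0.0967]
278 255 [0.5953 0.0661 0.094 ] [0.5936 0.0663 0.0973]
340 138 [0.4994 0.1269 0.094 ] [0.4999 0.1276 0.0904]
488 138 [0.5136 0.2427 0.094 ] [0.5149 0.2473 0.0868]
330 268 [0.6141 0.1115 0.094 ] [0.6161 0.1119 0.0907]
472 270 [0.6319 0.24   0.094 ] [0.6367 0.2447 0.0867]
[0.4433 0.0262 0.025 ]
[0.4754 0.2884 0.025 ]
[ 0.6463 -0.0009  0.025 ]
```

Emit:
apply_moves(motion=[[0,3,0.17,0],[0,3,0,0],[0,3,0,0],[0,2.3,0,0],[0,1.5,0,0],[0,0,0,0],[0,0,0,0]])

```text
time: 2.82
tcp_pos: [0.5525, 0.0711, 0.0917]
orientation: [0.706, -0.706, 0.042, -0.043]
ft_force: [-0.2, -0.2, 0.2]
gripper_width: 0.409
```

Emit:
apply_moves(motion=[[0,0,0,0],[0,0,0,0],[0,0,0,0],[0,0,0,0],[0,0,0,0]], grip=0, newtons=30)

```text
time: 3.45
tcp_pos: [0.5525, 0.0704, 0.0907]
orientation: [-0.706, 0.706, -0.042, 0.044]
ft_force: [3.1, -2.5, 2.2]
gripper_width: 0.124
```

Run:
```python
from h import *
s,R,y=st(); print(s['time'],s['tcp_pos'],y,s['gripper_width']); snap('wrist','w2')
a0=0.034; r=18.5
N=28; A=np.linspace(a0,1.565,N+1)
pts=np.c_[-np.cos(A)*r, np.sin(A)*r]  # (y,z) cm
for i,dd in enumerate(np.diff(pts,axis=0)): print(i,'y(down)',round(-dd[1],2),'z',round(dd[0],2))
```

```text
3.45 [0.55249798 0.07043234 0.09066494] 83.02786342483883 0.12448392139917926
0 y(down) -1.01 z 0.06
1 y(down) -1.0 z 0.12
2 y(down) -1.0 z 0.17
3 y(down) -0.99 z 0.23
4 y(down) -0.97 z 0.28
5 y(down) -0.96 z 0.33
6 y(down) -0.94 z 0.38
7 y(down) -0.91 z 0.43
8 y(down) -0.89 z 0.48
9 y(down) -0.86 z 0.53
10 y(down) -0.83 z 0.58
11 y(down) -0.8 z 0.62
12 y(down) -0.76 z 0.67
13 y(down) -0.72 z 0.71
14 y(down) -0.68 z 0.74
15 y(down) -0.64 z 0.78
16 y(down) -0.6 z 0.81
17 y(down) -0.55 z 0.85
18 y(down) -0.51 z 0.88
19 y(down) -0.46 z 0.9
20 y(down) -0.41 z 0.93
21 y(down) -0.36 z 0.95
22 y(down) -0.31 z 0.96
23 y(down) -0.25 z 0.98
24 y(down) -0.2 z 0.99
25 y(down) -0.14 z 1.0
26 y(down) -0.09 z 1.01
27 y(down) -0.03 z 1.01
```

View pics/w2.png

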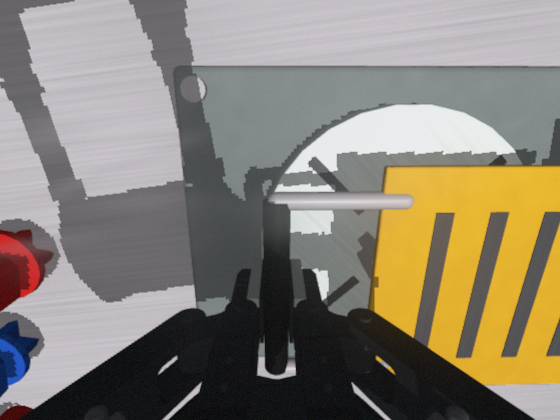

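Bar is pinched (opening 0.124 ≈ 10.6–12 mm), seen running between the fingers at about (276,260). Swing it up along the arc.

Emit:
apply_moves(motion=[[0,-1.0,0.06,0],[0,-1.0,0.12,0],[0,-1.0,0.17,0],[0,-0.99,0.23,0],[0,-0.97,0.28,0],[0,-0.96,0.33,0],[0,-0.94,0.38,0],[0,-0.91,0.43,0],[0,-0.89,0.48,0],[0,-0.86,0.53,0],[0,-0.83,0.58,0],[0,-0.8,0.62,0]])

```text
time: 5.0
tcp_pos: [0.5573, 0.109, 0.2023]
orientation: [-0.703, 0.708, -0.044, 0.044]
ft_force: [-0.4, -13.8, 4.0]
gripper_width: 0.124
```

Run:
```python
from h import *
s,R,y=st(); print(s['time'],s['tcp_pos'],y,s['gripper_width'],s['ft_force'])
```

```text
5.0 [0.55729326 0.109002   0.20231376] 82.8301887917055 0.12413514234261283 [ -0.41969274 -13.83213275   4.0365059 ]
```

Emit:
apply_moves(motion=[[0,-0.76,0.67,0],[0,-0.72,0.71,0],[0,-0.68,0.74,0],[0,-0.64,0.78,0],[0,-0.6,0.81,0],[0,-0.55,0.85,0],[0,-0.51,0.88,0],[0,-0.46,0.9,0]])

```text
time: 6.0
tcp_pos: [0.5652, 0.1723, 0.2554]
orientation: [-0.704, 0.707, -0.043, 0.046]
ft_force: [-1.7, -13.2, 16.7]
gripper_width: 0.128
```

Emit:
apply_moves(motion=[[0,-0.41,0.93,0],[0,-0.36,0.95,0],[0,-0.31,0.96,0],[0,-0.25,0.98,0],[0,-0.2,0.99,0],[0,-0.14,1.0,0],[0,-0.09,1.01,0],[0,-0.03,1.0,0],[0,0,0,0],[0,0,0,0]])

```text
time: 7.25
tcp_pos: [0.5752, 0.2536, 0.2719]
orientation: [0.707, -0.705, 0.041, -0.045]
ft_force: [4.0, 0.3, 10.2]
gripper_width: 0.122
```

Run:
```python
from h import *
s,R,y=st(); print(s['time'],s['tcp_pos'],y,s['gripper_width'],s['ft_force']); snap('side','s2')
im,d,p=load('side0')
im,d,p=load('s2');b=cv2.resize(im[60:300,150:390],None,fx=2.4,fy=2.4)
cv2.imwrite('pics/s2z.png',b[:,:,::-1])
```

```text
7.25 [0.57518482 0.25356886 0.27193707] 83.05161563506516 0.12191100254911726 [ 4.01965666  0.33850477 10.24523698]
```

View pics/s2z.png

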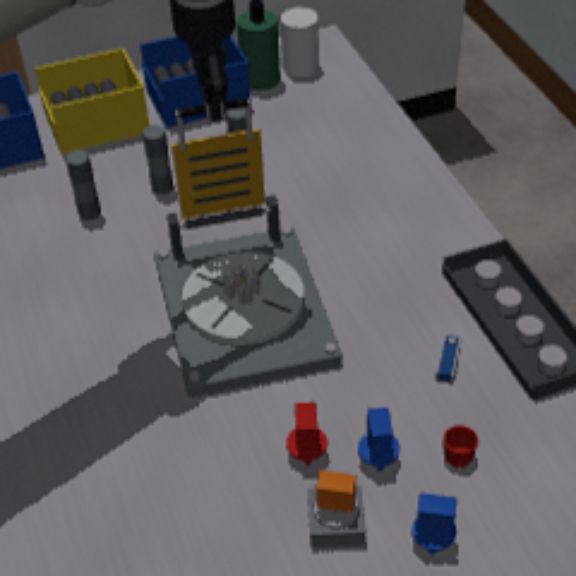

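Emit:
apply_moves(motion=[[0,0,0,0],[0,0,0,0],[0,0,0,0],[0,0,0,0],[0,-2,0,0],[0,-3,0,0],[0,-3,0,0]], grip=0.41)

```text
time: 8.18
tcp_pos: [0.5741, 0.253, 0.3494]
orientation: [-0.706, 0.706, -0.043, 0.043]
ft_force: [0.6, 0.0, 0.7]
gripper_width: 0.413
```

Run:
```python
from h import *
s,R,y=st(); print(s['time'],s['tcp_pos'],y,s['gripper_width'],s['ft_force'])
im,d,p=snap('side','s3'); P=cloud(d,p); hsv=cv2.cvtColor(im,cv2.COLOR_RGB2HSV)
m=(cv2.inRange(hsv,(18,150,60),(32,255,255))>0)&(P[...,0]>.45)&(P[...,0]<.7)&(P[...,1]<.33)&(P[...,1]>.15)
q=P[m]; Y=(q[:,:2]-[.5745,.2547])@np.array([.122,.993]); print(len(q),np.polyfit(q[:,2],Y,1),q[:,2].min(),q[:,2].max(),Y.mean())
snap('top','t3');snap('wrist','w3')
```

```text
8.175 [0.574074   0.25302862 0.34942543] 83.04708734398963 0.4126282944361882 [0.63455197 0.00216178 0.6792785 ]
849 [-0.00993396 -0.00188883] 0.09776255635484024 0.23090158375220435 -0.003549521367255628
```

View pics/w3.png

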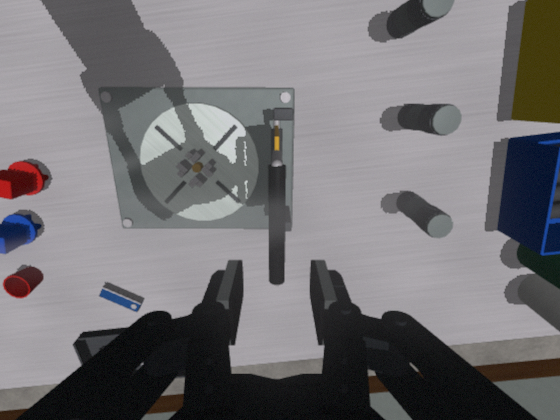

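View pics/t3.png

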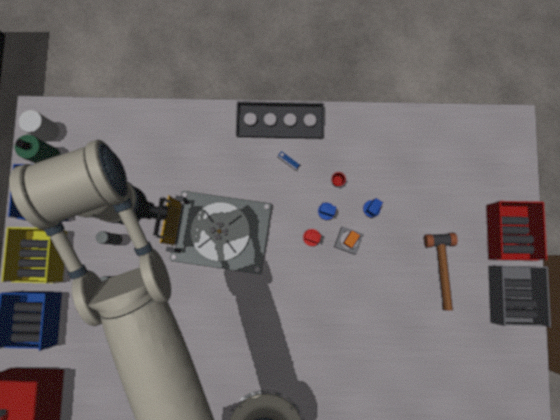

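Emit:
apply_moves(motion=[[0,0,-3,0],[0,0,-4,0],[0,2,-3.5,0],[0,2,-0.3,0],[0,0,0,0],[0,0,0,0]])

```text
time: 9.07
tcp_pos: [0.5611, 0.1462, 0.3087]
orientation: [-0.706, 0.706, -0.043, 0.043]
ft_force: [0.8, -0.0, -0.3]
gripper_width: 0.41
```

Run:
```python
from h import *
s,R,y=st(); print(s['time'],s['tcp_pos'],y,s['gripper_width'],s['ft_force'])
im,d,p=snap('wrist','w4'); c=p['mtx']@(p['R']@np.array([.561,.146,.05])+p['t']); c=c/c[2]; print(c)
u,v=int(c[0]),int(c[1]); b=cv2.resize(im[max(0,v-100):v+100,u-100:u+100],None,fx=3,fy=3,interpolation=2); print(max(0,v-100),u-100)
cv2.imwrite('pics/w4z.png',b[:,:,::-1])
```

```text
9.075 [0.56107078 0.14619815 0.30872457] 83.06881664669886 0.40995285347311794 [ 0.77539423 -0.04507951 -0.30479156]
[275.60830858 174.5138346    1.        ]
74 175
```

View pics/w4z.png

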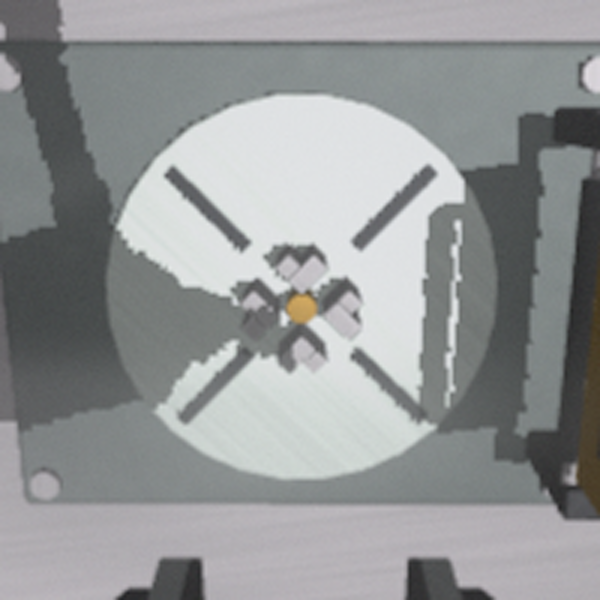

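Run:
```python
from h import *
im,d,p=load('w4')
W=lambda x,y,z: onz(p,x/3+175-1/3,y/3+74-1/3,z)
for a,b in(((172,172),(247,245)),((434,171),(358,245)),((182,418),(249,352)),((420,415),(356,352))):
    A=W(*a,.04);B=W(*b,.04); D=A-B; print(A[:2].round(4),B[:2].round(4),np.degrees(np.arctan2(D[1],D[0])))
A=[W(*q,.04)[:2] for q in((172,172),(434,171),(182,418),(420,415))]
def inter(a,b,c,e):
    t=np.linalg.solve(np.c_[b-a,-(e-c)],c-a); return a+t[0]*(b-a)
print('centre grooves',inter(A[0],A[3],A[1],A[2]))
# gray plunger
hsv=cv2.cvtColor(im,cv2.COLOR_RGB2HSV); m=(cv2.inRange(hsv,(8,90,60),(28,255,255))); m[:150]=0;m[200:]=0;m[:,:255]=0;m[:,300:]=0
v,u=np.nonzero(m); print(len(u),u.mean(),v.mean(),onz(p,u.mean(),v.mean(),.058))
# refine grooves by dark mask lines: pca
g=im.max(2).astype(int)
for k,(a,b) in enumerate((((172,172),(247,245)),((434,171),(358,245)),((182,418),(249,352)),((420,415),(356,352)))):
    a=np.array(a)/3+[174.67,73.67];b=np.array(b)/3+[174.67,73.67]
    pts=[];ws=[]
    n=np.array([-(b-a)[1],(b-a)[0]]);n/=np.linalg.norm(n)
    for t in np.linspace(.1,.9,25):
        c=a+t*(b-a); s=np.arange(-5,5.01,.25); xy=c+s[:,None]*n
        pr=cv2.remap(g.astype(np.float32),xy[:,0].astype(np.float32)[None],xy[:,1].astype(np.float32)[None],1)[0]
        w=np.clip(pr.max()-40-pr,0,None) if False else np.clip((np.median(pr)-10)-pr,0,None)
        if w.sum()>20: pts.append(onz(p,*(c+n*(w*s).sum()/w.sum()),.04)[:2])
    pts=np.array(pts,np.float32); vx,vy,x0,y0=cv2.fitLine(pts,cv2.DIST_HUBER,0,.01,.01).ravel()
    print(k,len(pts),np.degrees(np.arctan2(vy,vx))%90,'dist of (.561,.146) to line',(x0-.561)*(-vy)+(y0-.146)*vx, np.degrees(np.arctan2(vy,vx)))
```

```text
[0.5023 0.0988] [0.5358 0.1253] -141.58985271158608
[0.515  0.2061] [0.5414 0.1719] 127.72851489360872
[0.6091 0.0853] [0.5822 0.1196] -51.935908354880375
[0.6205 0.1918] [0.5879 0.1662] 38.08352380313655
centre grooves [0.56198428 0.14572278]
75 275.12 176.14666666666668 [0.56123984 0.14537839 0.058     ]
0 25 38.1844 dist of (.561,.146) to line -0.0015025251 38.1844
1 25 38.61828 dist of (.561,.146) to line 0.0001618769 -51.38172
2 25 38.679935 dist of (.561,.146) to line -0.00021248125 -51.320065
3 25 38.837513 dist of (.561,.146) to line -0.0016116686 38.837513
```

Emit:
apply_moves(motion=[[0.3,0,-3.5,0],[0.3,0.4,-4.5,0],[0.3,0.4,-4.5,0],[0.4,0.4,-4.5,0],[0.4,0.4,-4.5,0],[0.4,0.4,-4.5,0],[0.4,0.4,-4.5,0],[0.3,0.4,-4.5,0],[0.1,0,-2.6,0],[0,0,0,0],[0,0,0,0]], grip=0.8)

```text
time: 10.5
tcp_pos: [0.5449, -0.2301, 0.2815]
orientation: [0.706, -0.706, 0.042, -0.043]
ft_force: [0.0, 0.5, 0.7]
gripper_width: 0.8
```

Run:
```python
from h import *
s,R,y=st(); print(s['time'],s['tcp_pos'],y,s['gripper_width'],s['qpos'])
im,d,p=snap('wrist','w5'); P=cloud(d,p); hsv=cv2.cvtColor(im,cv2.COLOR_RGB2HSV)
m=(cv2.inRange(hsv,(5,150,80),(16,255,255))>0)&(P[...,2]>.03); print(m.sum(),np.percentile(P[m][:,2],[5,50,95]))
t=m&(P[...,2]>.084)
c=max(cv2.findContours(t.astype(np.uint8),0,1)[0],key=cv2.contourArea)
q=np.array([onz(p,*x[0],.09)[:2]*1000 for x in c],np.float32); print(cv2.minAreaRect(q))
q=P[t][:,:2]; print(q.mean(0),cv2.minAreaRect((q*1000).astype(np.float32)),P[t][:,2].mean())
```

```text
10.5 [ 0.54488772 -0.23010985  0.28148778] 83.08952336469096 0.7999018006672703 [-4.57373365e-01  7.67960566e-02  1.18686429e+00  5.19927002e-04
  1.87715788e+00 -1.90740203e+00]
1494 [0.03040609 0.03274193 0.08817128]
((536.1973876953125, -222.56956481933594), (24.04036521911621, 22.211673736572266), 57.931854248046875)
[ 0.53275716 -0.22249348] ((506.2235412597656, -215.31187438964844), (29.0175724029541, 84.43389892578125), 76.33839416503906) 0.09735360207551644
```

View pics/w5.png

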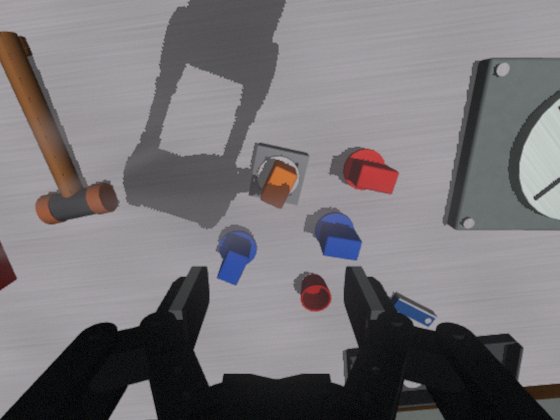

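Run:
```python
from h import *
im,d,p=load('w5'); b=cv2.resize(im[130:230,230:330],None,fx=6,fy=6,interpolation=2); cv2.imwrite('pics/w5z.png',b[:,:,::-1])
P=cloud(d,p); print(P[188:196:2,270:292:4].round(3).tolist())
```

```text
[[[0.545, -0.236, 0.087], [0.545, -0.232, 0.088], [0.546, -0.228, 0.088], [0.546, -0.223, 0.088], [0.547, -0.219, 0.089], [0.548, -0.215, 0.086]], [[0.547, -0.236, 0.088], [0.547, -0.232, 0.088], [0.548, -0.228, 0.087], [0.549, -0.224, 0.087], [0.549, -0.219, 0.089], [0.55, -0.215, 0.087]], [[0.55, -0.237, 0.087], [0.55, -0.232, 0.087], [0.551, -0.228, 0.086], [0.551, -0.224, 0.087], [0.551, -0.22, 0.088], [0.567, -0.215, 0.035]], [[0.551, -0.237, 0.088], [0.552, -0.233, 0.088], [0.552, -0.228, 0.088], [0.553, -0.224, 0.086], [0.554, -0.22, 0.087], [0.573, -0.215, 0.024]]]
```

View pics/w5z.png

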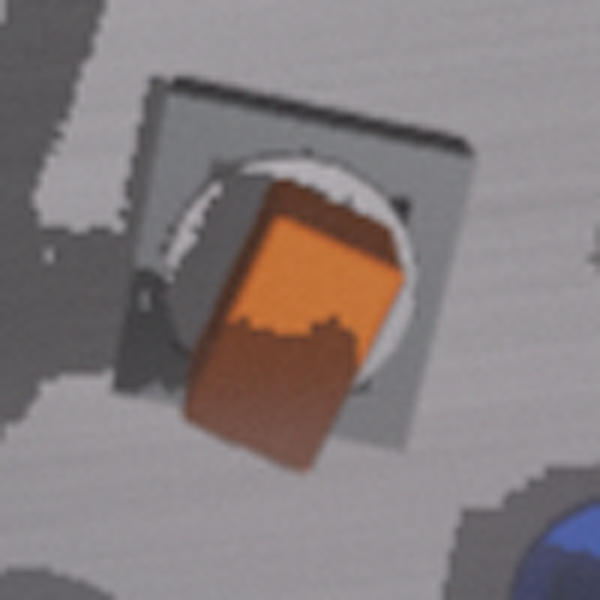

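Run:
```python
from h import *
im,d,p=load('w5')
W=lambda x,y,z: onz(p,x/6+230-.4,y/6+130-.4,z)
C=np.array([W(*q,.088)[:2] for q in((280,215),(404,272),(306,472),(185,415))]); print(C.round(4),C.mean(0))
for i in range(4):
    D=C[(i+1)%4]-C[i]; print(np.linalg.norm(D),np.degrees(np.arctan2(D[1],D[0])))
S=np.array([W(*q,.03)[:2] for q in((165,85),(472,155),(405,452),(113,388))]); print(S.round(4),S.mean(0))
# flange circle ~ zoom centre
print(W(292,280,.036))
# check with top and side views
for n in('top0','side0'):
    im,d,p=load(n); P=cloud(d,p); hsv=cv2.cvtColor(im,cv2.COLOR_RGB2HSV)
    m=(cv2.inRange(hsv,(5,150,80),(16,255,255))>0)&(abs(P[...,2]-.088)<.006)&(P[...,1]>-.3)
    q=P[m]; print(n,cv2.minAreaRect((q[:,:2]*1000).astype(np.float32)),q.mean(0),len(q))
```

```text
[[ 0.5216 -0.2266]
 [ 0.5342 -0.2063]
 [ 0.5687 -0.2275]
 [ 0.5554 -0.2478]] [ 0.54497818 -0.22707396]
0.023871218507646976 58.26965667964808
0.040572718785991925 -31.58503562700845
0.02427367838202228 -123.26883102478868
0.03992193692043157 147.85227905463174
[[ 0.5038 -0.2476]
 [ 0.525  -0.1879]
 [ 0.5863 -0.2075]
 [ 0.5648 -0.2673]] [ 0.54496226 -0.22757102]
[ 0.5448974  -0.22694516  0.036     ]
top0 ((544.8543701171875, -227.39060974121094), (23.70262336730957, 41.0224609375), 57.690025329589844) [ 0.54482189 -0.22723283  0.0879909 ] 126
side0 ((546.020263671875, -230.50653076171875), (27.867412567138672, 40.86920166015625), 58.80001449584961) [ 0.54627172 -0.23039974  0.08837071] 121
```

Emit:
apply_moves(motion=[[0,1,0,8.4],[0,2,0,8.4],[0,3,0,8.3],[-0.15,4,0.24,0],[0,3.5,0,0],[0,0,0,0],[0,0,0,0]], grip=0.58)

```text
time: 11.42
tcp_pos: [0.5452, -0.2276, 0.1479]
orientation: [-0.68, 0.68, -0.194, 0.196]
ft_force: [-0.0, -0.2, -0.2]
gripper_width: 0.582
```

Run:
```python
from h import *
s,R,y=st(); print(s['time'],s['tcp_pos'],y,s['gripper_width'],s['qpos'])
im,d,p=snap('wrist','w6')
```

```text
11.425 [ 0.5452352  -0.22764131  0.14794976] 58.00568360399919 0.5823040172250988 [-4.53133656e-01  6.74986827e-02  1.43277122e+00  8.72301258e-05
  1.63886063e+00 -1.46551736e+00]
```

View pics/w6.png

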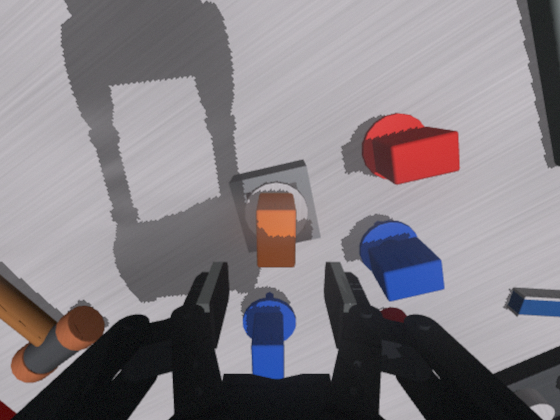

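Emit:
apply_moves(motion=[[0,3,0,0],[0,3,0,0],[0,2,0,0],[0,0,0,0],[0,0,0,0]])

```text
time: 12.1
tcp_pos: [0.5453, -0.2285, 0.0677]
orientation: [-0.679, 0.68, -0.194, 0.196]
ft_force: [-0.4, -1.0, 0.2]
gripper_width: 0.58
```

Emit:
apply_moves(motion=[[0,0,0,0],[0,0,0,0],[0,0,0,0],[0,0,0,0],[0,0,0,0],[0,0,0,0]], grip=0, newtons=90)

```text
time: 12.85
tcp_pos: [0.5453, -0.2284, 0.0677]
orientation: [-0.679, 0.68, -0.194, 0.196]
ft_force: [0.1, 0.8, 5.9]
gripper_width: 0.296
```

Run:
```python
from h import *
s,R,y=st(); print(s['time'],s['tcp_pos'],y,s['gripper_width'],s['ft_force'])
im,d,p=snap('wrist','w7')
```

```text
12.85 [ 0.54528356 -0.22843642  0.06767065] 57.9436524066662 0.2960974987053596 [0.10697761 0.82574139 5.94773552]
```

View pics/w7.png

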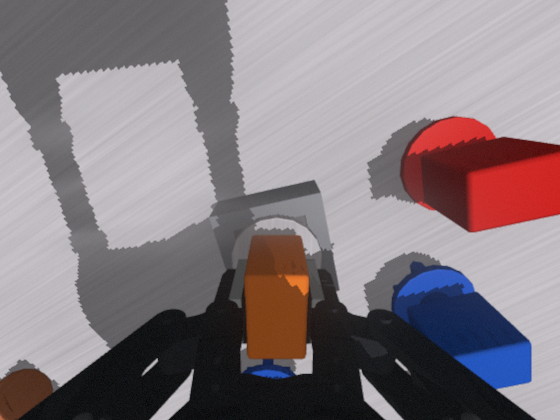

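Emit:
apply_moves(motion=[[0,-1.5,0,0],[0,-3,0,0],[0,-3.5,0,0],[0,-4,0,0],[0,-3,0,-10.1],[0,0,0,-10.1],[0,0,0,-10.1],[0,0,0,-10.1],[0,0,0,-10.1],[0,0,0,-10.1],[0,0,0,-10],[0,0,0,0]])

```text
time: 14.4
tcp_pos: [0.5506, -0.2135, 0.2155]
orientation: [-0.668, 0.672, 0.223, -0.228]
ft_force: [-0.9, -0.6, -2.9]
gripper_width: 0.293
```

Run:
```python
from h import *
s,R,y=st(); print(s['time'],s['tcp_pos'],y,s['gripper_width'],s['ft_force'],s['qpos'])
D=np.array([.5617,.1452,.22])-s['tcp_pos']; print(R.T@D)
```

```text
14.4 [ 0.55059398 -0.21351252  0.21551919] 127.17002231436382 0.29302678469827936 [-0.87661943 -0.56023851 -2.8730407 ] [-0.42285315  0.06260901  1.3185124  -0.00869282  1.7615439  -2.64401971]
[ 0.22552739 -0.00716352  0.27911319]
```

Emit:
apply_moves(motion=[[1.5,0,1.9,0],[2.6,0,3.2,0],[2.6,0,3.2,0],[2.6,0,3.2,0],[2.6,0,3.2,0],[2.6,0,3.2,0],[2.6,0,3.2,0],[2.6,0,3.2,0],[1.5,0,2,0],[0,0,0,0],[0,0,0,0]])

```text
time: 15.78
tcp_pos: [0.5609, 0.1225, 0.2129]
orientation: [-0.668, 0.673, 0.223, -0.227]
ft_force: [-0.1, -0.1, -3.1]
gripper_width: 0.291
```

Run:
```python
from h import *
s,R,y=st(); print(s['time'],s['tcp_pos'],y,s['gripper_width'],s['ft_force'],s['qpos'])
D=np.array([.5617,.1452,.22])-s['tcp_pos']; print(R.T@D, R.round(3))
im,d,p=snap('wrist','w8'); snap('side','s8')
```

```text
15.775 [0.56091473 0.12250829 0.21291279] 127.1066170021355 0.2908478704607962 [-0.06817439 -0.06335928 -3.10178381] [ 0.16030973  0.02193747  1.36491752 -0.00817171  1.75997509 -2.05961549]
[ 0.01425551 -0.00728872  0.01759016] [[ 0.798 -0.004 -0.603]
 [ 0.603 -0.009  0.798]
 [-0.008 -1.    -0.005]]
```

View pics/w8.png

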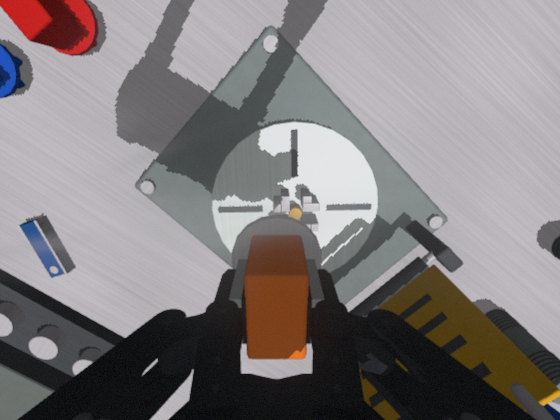

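View pics/s8.png

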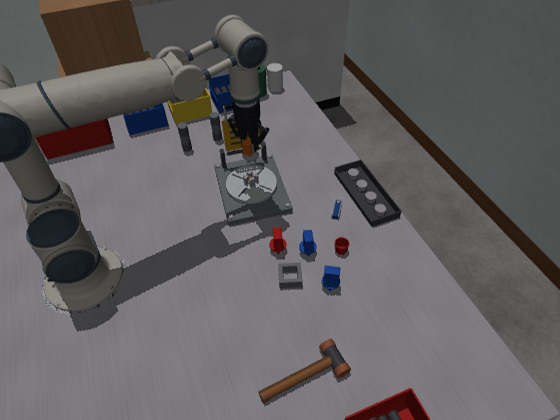

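Run:
```python
from h import *
im,d,p=load('w8'); s,R,y=st(); P=cloud(d,p)
b=cv2.resize(im[180:300,215:335],None,fx=5,fy=5,interpolation=2); cv2.imwrite('pics/w8z.png',b[:,:,::-1])
T=lambda X:R.T@(X-s['tcp_pos'])
for v in range(212,240,3): print(v,T(P[v,275]).round(4))
h=s['tcp_pos'][2]-.0597
# handle top corners at key z .08
for c in((254,237),(302,236),(247,275),(307,275)): print(c,T(onz(p,*c,h+.08)).round(4), T(P[c[1]+(2 if c[1]<250 else -2),c[0]+(3 if c[0]<276 else -3)]).round(4))
```

```text
212 [ 0.01    0.143  -0.0008]
215 [-0.0252  0.0368 -0.0004]
218 [-0.0248  0.033  -0.0004]
221 [-0.0237  0.0313 -0.0004]
224 [-0.021   0.0337 -0.0004]
227 [-0.0201  0.0316 -0.0004]
230 [-0.0178  0.0328 -0.0004]
233 [-0.0165  0.0318 -0.0004]
236 [-0.02    0.0195 -0.0003]
239 [-0.0203  0.0152 -0.0003]
(254, 237) [-0.0369 -0.02   -0.0079] [-0.0203  0.0152 -0.0092]
(302, 236) [-0.0374 -0.02    0.0098] [-0.0207  0.0155  0.0116]
(247, 275) [-0.021  -0.0201 -0.011 ] [-0.0205 -0.0177 -0.01  ]
(307, 275) [-0.021  -0.0202  0.0122] [-0.02   -0.017   0.0113]
```

View pics/w8z.png

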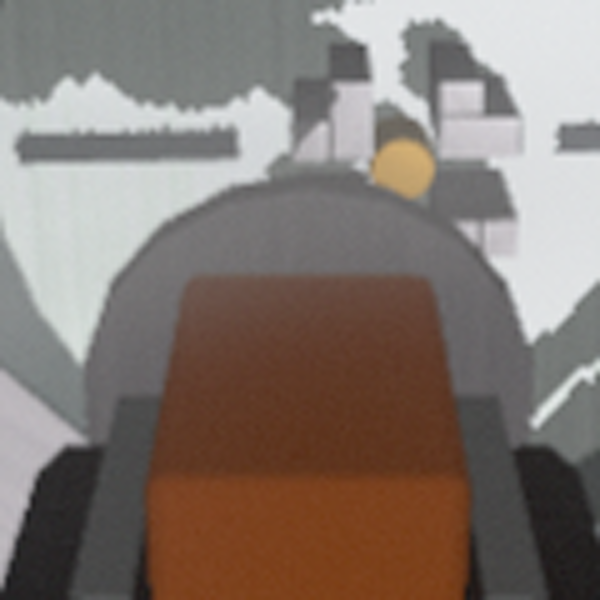

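Run:
```python
from h import *
im,d,p=load('w8'); s,R,y=st()
X=onz(p,295.4,213.8,.058); print(X, R.T@(X-s['tcp_pos']))
for a,b in(((220,209.7),(261,208.5)),((329,207.5),(370,206.5)),((294.2,131),(294.6,174))):
    A=onz(p,*a,.04);B=onz(p,*b,.04); D=B-A; print(A.round(4),B.round(4),np.degrees(np.arctan2(D[1],D[0])))
D=np.array([.5617,.1452,.15])-s['tcp_pos']; print(R.T@D)
```

```text
[0.56187108 0.14549745 0.058     ] [0.01595358 0.15480374 0.01878764]
[0.6091 0.0862 0.04  ] [0.5828 0.1187 0.04  ] 128.96995571174338
[0.5402 0.1731 0.04  ] [0.5143 0.2054 0.04  ] 128.67822803975028
[0.5023 0.0984 0.04  ] [0.5342 0.124  0.04  ] 38.7339823299292
[0.01490272 0.06281079 0.01822988]
```

Emit:
apply_moves(motion=[[0,0,0,-1.6],[1.5,2,1.73,0],[0,2.7,0,0],[0,2,0,0],[0,0,0,0],[0,0,0,0],[0,0,0,0]])

```text
time: 16.75
tcp_pos: [0.5623, 0.1456, 0.1474]
orientation: [-0.665, 0.67, 0.233, -0.236]
ft_force: [-0.2, 0.0, -2.7]
gripper_width: 0.295
```

Run:
```python
from h import *
s,R,y=st(); print(s['time'],s['tcp_pos'],y,s['gripper_width'],s['ft_force'])
off=s['tcp_pos']+R@[0,.0597,0]; print('tip',off, 'err',R.T@(np.array([.5618,.1454,.07])-off))
im,d,p=snap('wrist','w9');im,d,p=snap('side','s9'); b=cv2.resize(im[110:230,190:320],None,fx=4,fy=4,interpolation=2); cv2.imwrite('pics/s9z.png',b[:,:,::-1])
```

```text
16.75 [0.56226103 0.14564561 0.14743612] 128.71126742095575 0.2946308996278508 [-0.16680654  0.03840303 -2.73184742]
tip [0.56220141 0.14519676 0.08773783] err [-8.88957962e-05  1.77361976e-02  5.02610373e-04]
```

View pics/s9z.png

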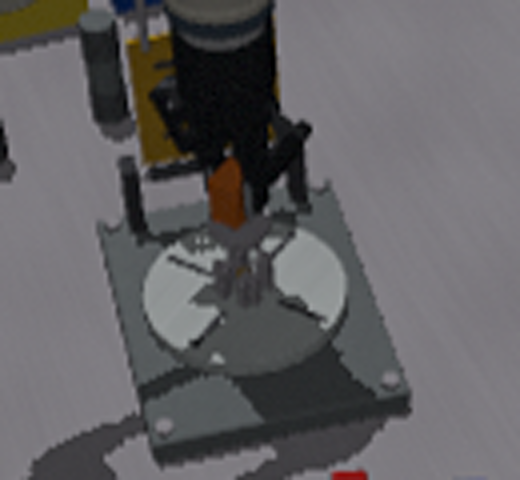

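View pics/w9.png

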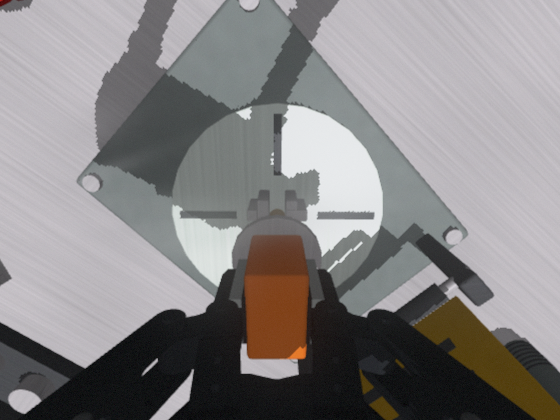

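Emit:
apply_moves(motion=[[0,1,0.05,0],[0,0.8,0,0],[0,0.5,0,0],[0,0.4,0,0],[0,0,0,0],[0,0,0,0]])

```text
time: 17.6
tcp_pos: [0.5613, 0.1459, 0.1191]
orientation: [-0.665, 0.669, 0.232, -0.236]
ft_force: [0.7, -0.0, -3.4]
gripper_width: 0.293
```

Emit:
apply_moves(motion=[[0,0.3,0,0],[0,0.3,0,0],[0,0.2,0,0],[0,0.2,0,0],[0,0,0,0],[0,0,0,0]])

```text
time: 18.35
tcp_pos: [0.5616, 0.1459, 0.1098]
orientation: [-0.665, 0.669, 0.233, -0.236]
ft_force: [-0.2, 0.3, 6.2]
gripper_width: 0.29
```

Emit:
apply_moves(motion=[[0,0.2,0,0],[0,0.1,0,0],[0,0,0,0],[0,0,0,0],[0,0,0,0]])

```text
time: 18.98
tcp_pos: [0.5617, 0.1459, 0.1078]
orientation: [-0.665, 0.669, 0.233, -0.236]
ft_force: [-1.5, -0.5, 9.9]
gripper_width: 0.294
```

Emit:
apply_moves(motion=[[0,0.1,0,0],[0,0.1,0,0],[0,0,0,0],[0,0,0,0],[0,0,0,0]])

```text
time: 19.6
tcp_pos: [0.5617, 0.1459, 0.1077]
orientation: [-0.665, 0.67, 0.234, -0.235]
ft_force: [-6.8, -2.3, 17.8]
gripper_width: 0.298
```

Run:
```python
from h import *
s,R,y=st(); print(s['time'],s['tcp_pos'],y,s['gripper_width'],s['ft_force'],s['ft_torque'],np.abs(s['joint_vel']).max())
off=s['tcp_pos']+R@[0,.0597,0]; print('tip',off)
im,d,p=snap('wrist','w10'); P=cloud(d,p); print([P[v,275].round(4).tolist() for v in range(212,240,4)])
im,d,p=snap('side','s10'); b=cv2.resize(im[110:230,190:320],None,fx=4,fy=4,interpolation=2); cv2.imwrite('pics/s10z.png',b[:,:,::-1])
P=cloud(d,p); hsv=cv2.cvtColor(im,cv2.COLOR_RGB2HSV)
m=(cv2.inRange(hsv,(18,150,60),(32,255,255))>0)&(P[...,0]>.45)&(P[...,0]<.7)&(P[...,1]<.33)&(P[...,1]>.15)
q=P[m]; Y=(q[:,:2]-[.5745,.2547])@np.array([.122,.993]); print(len(q),np.polyfit(q[:,2],Y,1))
```

```text
19.6 [0.56166203 0.14591147 0.10772264] 128.7276711840418 0.2977688144512037 [-6.84700985 -2.33433821 17.81945124] [-0.13554053  1.19551202  0.06270147] 0.0016689801287860613
tip [0.5616558  0.14547845 0.04802421]
[[0.5497, 0.1348, 0.0395], [0.5424, 0.1293, 0.0727], [0.5433, 0.1301, 0.0757], [0.5452, 0.1316, 0.0757], [0.5469, 0.133, 0.076], [0.549, 0.1347, 0.0751], [0.5465, 0.1328, 0.088]]
209 [-0.16206517  0.02319159]
```

View pics/s10z.png

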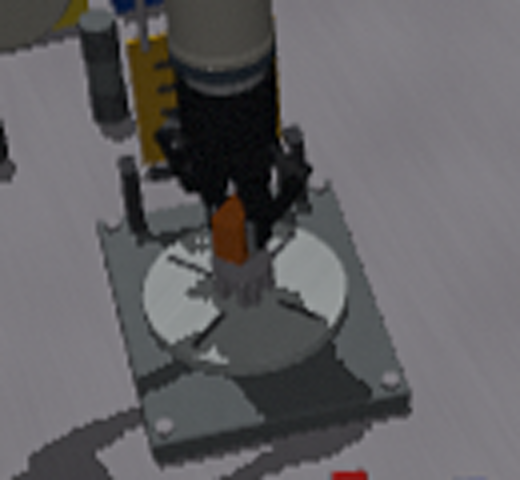

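View pics/w10.png

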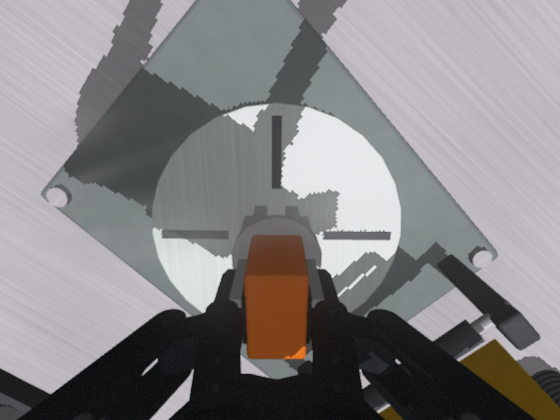

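Run:
```python
from h import *
for n in('s3','s8','s9','s10','top'):
    if n=='top': im,d,p=snap('top','t10')
    else: im,d,p=load(n)
    P=cloud(d,p); hsv=cv2.cvtColor(im,cv2.COLOR_RGB2HSV)
    m=(cv2.inRange(hsv,(18,150,60),(32,255,255))>0)&(P[...,0]>.45)&(P[...,0]<.7)&(P[...,1]<.36)&(P[...,1]>.15)
    m=cv2.erode(m.astype(np.uint8),np.ones((3,3)))>0
    q=P[m]; 
    if len(q)<8: print(n,len(q)); continue
    Y=(q[:,:2]-[.5745,.2547])@np.array([.122,.993]); ok=abs(Y-np.median(Y))<.015
    print(n,len(q),ok.sum(),np.polyfit(q[ok,2],Y[ok],1),q[ok].min(0).round(3),q[ok].max(0).round(3), Y.min(),Y.max())
```

```text
s3 415 415 [-0.01196565 -0.00142827] [0.522 0.238 0.107] [0.632 0.266 0.224] -0.010639879551308476 0.005950774833152708
s8 125 125 [-0.00010012 -0.00356319] [0.522 0.249 0.105] [0.564 0.263 0.22 ] -0.009202146369650117 0.0024469046109218476
s9 85 85 [ 0.00085451 -0.00352287] [0.522 0.25  0.109] [0.547 0.267 0.223] -0.01074158288814949 0.005654253998762971
s10 86 86 [ 0.00359564 -0.00398207] [0.522 0.25  0.108] [0.545 0.262 0.221] -0.010066085010363938 0.0018933111589546376
top 0
```

View pics/t10.png

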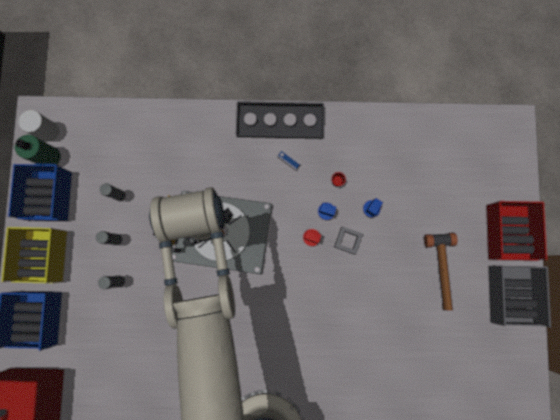

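The guard is still upright (slope about 0), and nothing else has moved in the top view. The key is home, so I'm handing the job in.

Run:
```python
from h import *
s,R,y=st(); print(s['time'],s['tcp_pos'],s['ft_force'],s['gripper_width'])
print(ctrl.finish_job())
```

```text
19.75 [0.5616856  0.14590307 0.10774147] [-6.18325604 -1.545054   17.7378373 ] 0.29353768375541595
the job is handed in; nothing more can be done
None
```

I folded the guard upright and seated the orange-handled key fully in the hub. I handed the job in at 19.75 s with the key still gripped and pressed down; `finish_job` gives no verdict.

**Last checks:**
- **Guard:** upright to within about 0.01 rad after I let go and again at the end. One unfiltered fit late in the run gave a slope of about -0.16 rad, which would put it near the lower limit. After I dropped the edge pixels, the same picture showed it vertical.
- **Key depth:** the stem's end is about 22 mm below the hub's top face, with the flange top measured at 0.076 m, as it should be. The height stopped changing while the push force rose to about 18 N, so the flange is sitting on the hub.
- **Key alignment:** it stands within about 1 mm of the hub's axis and tilts about 0.01 rad.
- **Grip:** set to 90 N, at an opening of about 25 mm, the handle's width. The plunger can't be seen with the key in, so its travel is inferred from the depth and force.
- **Bystanders:** nothing else appears to have moved in the last top view; I checked this by eye only.

**Joint limit:** while turning the key, the last joint came very close to its limit (-2.644 of -2.65 rad). That left a small pose error, which I measured and corrected before inserting the key.

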